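# Set the joint dowels of two coping stones to their marks

## Robot

A 6-joint arm with a two-finger parallel gripper is mounted at the origin on the work surface. World frame = base frame: x ahead of the robot, y to its left, z up, the work surface at z = 0. Lengths are in m, angles in degrees, forces in N, time in s.
With the tool pointing down it reaches from about 0.35 to 0.975 m from the base axis. Payload 4.9 kg.
Tool frame: the origin (TCP) lies midway between the tips of the shut fingers; the grasp point (between the pads) lies 19 mm behind it; z points along the fingers, y is the line along which they close (so a half turn about z gives the same grasp; the last joint's range is limited). The gripper opens to 85 mm and grips with 20 to 120 N. Pads are 22 mm wide; open, the fingers measure 114 mm over their backs; the gripper's body (76 mm by 85 mm) begins 54 mm behind the grasp point. The pads swing forward as they close: fully open they stand 13 mm farther back than shut.
Start: joints at [58.614, 3.019, 92.412, -0, 84.569, -6.818], TCP at [0.26, 0.568, 0.231] pointing down, gripper open.
Joint ranges: [-172.51, 172.51], [-57.92, 126.97], [3.15, 148.05], [-58.71, 238.71], [5.1, 150.11], [-179.66, 179.66]. Speed limits (degrees/s): [147.25, 147.25, 180, 180, 180, 180].

## Interface

Orientations are given as [roll, pitch, yaw] about the fixed x, y, z axes, in that order (R = Rz(yaw) Ry(pitch) Rx(roll)).
In Python, from cell import bot, vision, workorder gives the robot as it stands.
- The arm moves only by the tool carry_out, never from a script. Its argument "deltas" is a list of rows, each an object with "offset": the shift along the tool's x, y, z in mm, a list of three; "roll": the turn about the tool's z in rad. In form: [{"offset": [tx, ty, tz], "roll": roll}, ...]. A call has 1 to 8 rows; each row is the pose to reach, as a shift and turn from the pose commanded when the call began, along the tool's axes at that moment; what a row does not reach only later rows make up. A row lasts 1/12 s, in which the tool goes at most 41.7 mm and 7.16 degrees, less where a joint would pass 70% of its speed; a pose out of reach is approached as far as the arm can. A call with a gripper value outside its range is refused whole. "gripper" is the finger opening in mm, from 0 to 85.4, set as the call begins (left out, the last holds). The fingers move at their own pace and stop on an object; "squeeze" is the grip in N (left out, the last holds). Time passes only in rows, so rows that repeat a pose let the fingers close. It gives the time, the measured TCP pose, the force, the opening and the grip force at its end, in the units of the state.
- bot.get_state(): the state, without advancing time (a new reading comes with each control period).
- vision.camera(name): name is "side" or "top" or "wrist"; returns (picture, depth): 384x512x3 uint8, red, green, blue; 384x512 float32, m along the optical axis (not along the pixel's ray), 0 where there is no reading.
- vision.camera_info(name): a dict with "intrinsics" (3x3 intrinsics, pixels), "T" (4x4, takes a point from camera to world coordinates). Camera axes: x right, y up, looking along -z (the intrinsics and any distortion apply to the point x, -y, -z); pixel columns grow to the right and rows downward; lengths in m; the calibration is good to about 2 mm. A picture is of the moment at which its call begins: read the wrist's pose just before it. camera_info takes no time and is no camera call; for the wrist camera it gives the pose at the moment of the call.
- workorder.job_done(): hands the job in; it is judged then, once.
The state is a dict: "t": time; "joints": joint angles; "joint_velocities": joint speeds; "joint_efforts": joint torques, N m; "position": TCP position; "eef_rot": TCP orientation; "ft_force": force on the tool from outside, world axes, zero at the start; "wrist_torque": the same for the moment, N m; "opening": opening from 0.0 (shut) to 1.0 (fully open); "gripper_force": force on a finger pad.
Only numpy, scipy, OpenCV 4.12 (cv2) and the standard library are available. Lean on these libraries where they do the work, as an engineer would, in place of code of your own. Each camera call takes 0.05 s, during which the arm holds its last target. There are 200 camera calls.

## Task

The next two coping stones are about to be slid up against the drilled ends of these two. Put a dowel in each bore, tapered nose first, slid in until the dark ring on it is level with the stone's face: one is only started in its bore and needs pushing in, the other lies on the bench. Shove the block of waste stone out of the way of the next stones, leave it on the bench, and do not disturb the hammer, the chisel and the square.

Things in the scene. Friction and masses are not known exactly. Their poses are not given: they have to be found in the camera images.
- stone_a: Stone A, whose bore already holds a dowel: a fixed grey coping stone 200 mm long (along x), 100 wide (y), 80 high with a slight ridge along its top (88 in all), lying on timber bearers 30 mm thick, so its top is 118 mm above the bench. Origin under its middle, on the bearers. Its drilled end face stands at x = -100 mm. Either stone may be the one nearer the robot.
- bore_a (a point): Centre of the mouth of the bore in stone A's end face: a level round hole, 35 mm in diameter and 160 mm deep, its axis 70 mm above the bench and 48 mm below the stone's top. The x axis points into the stone along the bore, z is up.
- stone_b: Stone B, whose bore is empty: same size, height and axes. It lies beside stone A on the same bearers, about 130 mm away between the bores, faces level and all but parallel.
- bore_b (a point): Centre of the mouth of the empty bore in stone B's end face; same size, height and axes as bore_a.
- bearers: Two fixed timber bearers, 300 mm long and 30 thick, under both stones. Origin on the bench midway between the stones; x runs along them from their drilled ends backwards, y across both. Drilled faces at x = -100 mm, outer sides of the pair at y = +-115 mm. The next stones are the same size and need the bench in front of the faces, as wide as the pair, to about x = -320 mm.
- dowel_a_mid (a point): Middle, on the axis, of the dowel already started in stone A: a capped stainless steel tube, 32 mm in diameter, 160 mm long, 0.3 kg, with a 10 mm long tapered nose (23 mm at the tip, at +80 mm) and a flat closed tail (at -80 mm). x points along it to the nose; y and z turn as it rolls. It lies level in the bore, sticks 58 to 74 mm out, and slides under a few newtons.
- dowel_a_mark (a point): Centre, on the axis, of the dark ring (4 mm wide) round that dowel: 120 mm from the nose tip, 40 mm from the tail, 40 mm behind dowel_a_mid. Same axes.
- dowel_b_mid (a point): Middle, on the axis, of the second, identical dowel, lying on the bench (axis 16 mm up); x axis to its nose. It can roll. Let go in the bore with its middle still outside, it droops and then binds when pushed at the tail; with its middle inside it lies level and slides.
- dowel_b_mark (a point): Centre, on the axis, of the dark ring on the second dowel: 120 mm from its nose tip, 40 mm from its tail. Same axes.
- waste_mid (a point): Middle, 35 mm up, of a rough block of waste stone on the bench in front of stone B: 80 (x) by 60 (y) by 70 mm high, the top 20 mm a bit smaller than the rest, 0.75 kg; it slides when pushed low down.
- hammer: Club hammer lying on the bench, 255 mm long along x, head (40 x 88 x 40 mm) at the +x end, wooden handle; origin under its middle.
- chisel: Flat steel chisel lying on the bench, 205 mm long along x and up to 48 mm wide, blade at +x, 20 mm high; origin under its middle.
- square: Mason's try square lying on the bench: wooden stock 150 (x) x 30 x 18 mm centred at the origin, steel blade 34 x 200 mm running to +y from the stock's +x end.
Things that resemble listed ones, but are neither listed nor needed, are in the scene too. Leave any turquoise look-alike of the part that bears dowel_a_mid alone. Of the things that look like the part that bears waste_mid, the larger one is meant.

How it is judged:
By the outcome, as a careful person would: the job done as asked, in the order asked, and still so for the second after the job is handed in, with the robot touching nothing.
It also fails if it takes over 72 s, if anything falls off the work surface, if the arm or the gripper's body presses on something with over 40 N, if the wrist force passes 120 N, or if a joint passes its speed limit or range.

## Working session

There is one attempt and no reset: what is moved stays moved. The work goes in short steps, Python scripts to look and compute and a tool call to move; the robot and the scene stay as the last step left them, time stands still between calls to the robot, and variables do not carry over. Pictures are saved under pics/ and viewed, at most 10 in all, crops included, and the job is handed in when it is done.

Besides the shell and the picture viewer there is one more tool, called as name([rows], argument=value, ...), one row to a line, values as JSON. carry_out: Moves the arm, as the interface text tells. Its arguments: {"type":"object","properties":{"deltas":{"type":"array","items":{"type":"object","properties":{"offset":{"type":"array","items":{"type":"number"}},"roll":{"type":"number"}}}},"gripper":{"type":"number"},"squeeze":{"type":"number"}},"required":["deltas"]}

```bash
ls; mkdir -p pics; python3 - <<'E'
from cell import bot, vision, workorder
import numpy as np, cv2
s=bot.get_state(); print(s)
for n in ("top","side"):
    p,d=vision.camera(n); np.savez(f"pics/{n}0.npz",p=p,d=d,**{k:np.array(v) for k,v in vision.camera_info(n).items()})
    cv2.imwrite(f"pics/{n}0.png",cv2.resize(p[:,:,::-1],(800,600),interpolation=cv2.INTER_CUBIC))
    print(n,vision.camera_info(n))
E
```

```text
pics
{'t': 0.0, 'joints': array([ 5.86141407e+01,  3.05607928e+00,  9.24932690e+01,  7.86904573e-04,
        8.45683299e+01, -6.81786018e+00]), 'joint_velocities': array([-0.0544021 ,  0.06515177, -0.01105064, -0.04099273, -0.01477656,
       -0.02848627]), 'joint_efforts': array([-8.74164834e-04, -3.93702078e+01, -3.70168984e+01, -3.49807378e-04,
        7.11154891e-03,  1.69663377e-07]), 'position': array([0.25952088, 0.56788024, 0.23006351]), 'eef_rot': array([-1.79883247e+02, -1.47476580e-02,  1.55431911e+02]), 'ft_force': array([ 0.40223356, -0.12327331, -0.37124818]), 'wrist_torque': array([-0.01277878, -0.01009237,  0.01083628]), 'gripper_force': 0.0, 'opening': 0.9996734499524319}
top {'intrinsics': array([[371.19091289,   0.        , 255.49704328],
       [  0.        , 371.19091289, 192.33808017],
       [  0.        ,   0.        ,   1.        ]]), 'T': array([[ 2.24156126e-03,  9.89186063e-01, -1.46648925e-01,
         3.68841287e-01],
       [-9.99923199e-01,  4.29647726e-04, -1.23859589e-02,
         1.42239402e-02],
       [-1.21890106e-02,  1.46665426e-01,  9.89111056e-01,
         1.11566509e+00],
       [ 0.00000000e+00,  0.00000000e+00,  0.00000000e+00,
         1.00000000e+00]])}
side {'intrinsics': array([[401.14961983,   0.        , 255.39204369],
       [  0.        , 401.14961983, 197.5863616 ],
       [  0.        ,   0.        ,   1.        ]]), 'T': array([[ 0.99285939,  0.08967581, -0.07866694,  0.42553246],
       [-0.11873914,  0.67959067, -0.72391819, -0.96942818],
       [-0.01145663,  0.72808981,  0.685386  ,  1.02333669],
       [ 0.        ,  0.        ,  0.        ,  1.        ]])}
```

View pics/top0.png

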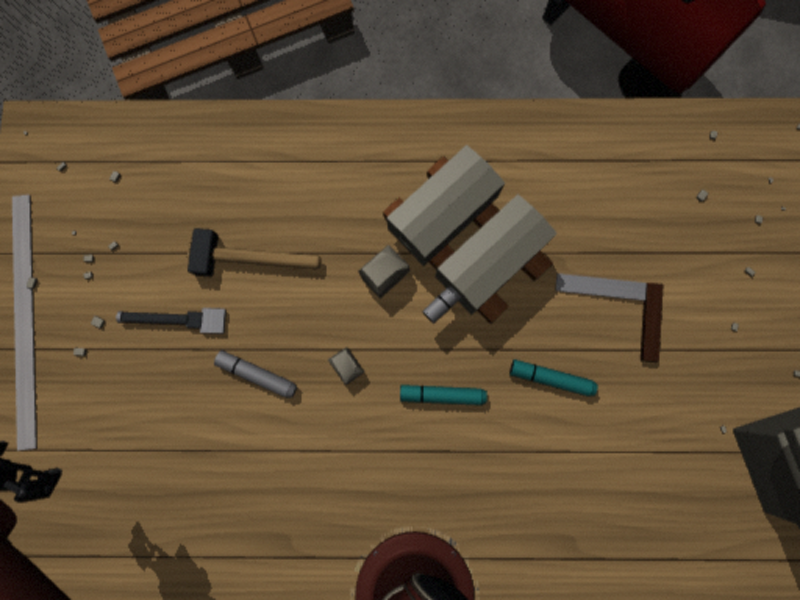

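View pics/side0.png

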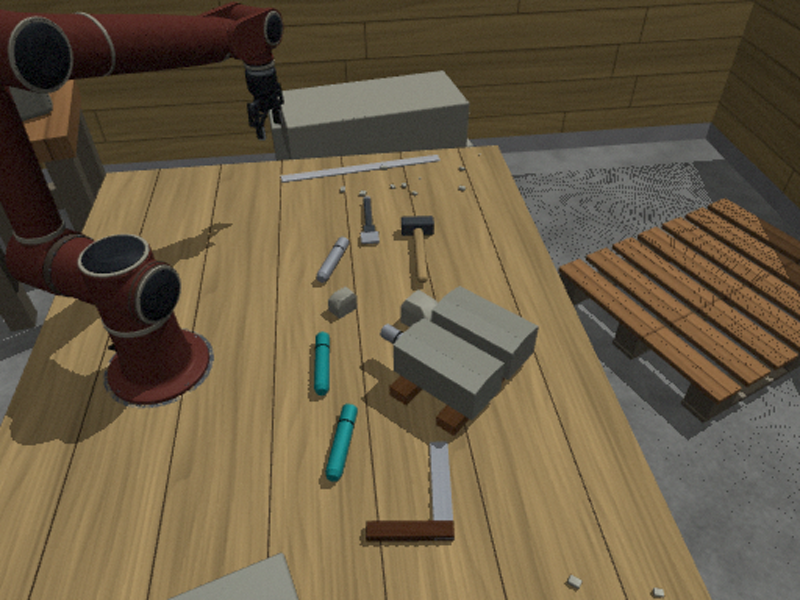

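The top picture (800x600) shows these candidates:

| Thing | Candidates and pixels | Choice |
|---|---|---|
| Dowel B | Steel (255,375), turquoise (443,395), turquoise (555,378) | Steel one; ring and tail at the upper left, nose at the lower right |
| Dowel A | Stub at (440,303) | In the right-hand stone, so that is A and the left-hand one (445,205) is B |
| Waste block | Large (384,271), small (346,366) | Large one, in front of B |

The side picture agrees with this: stub at (391,333), large waste behind it at (418,307), steel dowel at (333,260). Next I measure.

```bash
cat > h.py <<'E'
import numpy as np, cv2
def ray(px,K,T):
    px=np.atleast_2d(np.asarray(px,float))
    d=np.c_[(px[:,0]-K[0,2])/K[0,0],-(px[:,1]-K[1,2])/K[1,1],-np.ones(len(px))]
    return T[:3,3],d@T[:3,:3].T
def plane(px,K,T,z):
    o,d=ray(px,K,T); return o+d*((z-o[2])/d[:,2])[:,None]
def cloud(d,K,T):
    v,u=np.mgrid[:d.shape[0],:d.shape[1]]
    o,r=ray(np.c_[u.ravel(),v.ravel()],K,T)
    return (o+r*d.reshape(-1,1)).reshape(*d.shape,3)
def load(n):
    z=np.load(n); return z['p'],z['d'],z['intrinsics'],z['T']
def rect(xy):
    (c,s,a)=cv2.minAreaRect((np.asarray(xy)[:,:2]*1000).astype(np.float32))
    if s[0]<s[1]: s=s[::-1]; a+=90
    return np.round(c,1),np.round(s,1),round((a+90)%180-90,1)
E
python3 - <<'E'
from h import *
for n in("top","side"):
    p,d,K,T=load(f"pics/{n}0.npz"); C=cloud(d,K,T); z=C[...,2]
    print(n,"bench z",np.median(z[(d>0)&(C[...,0]>.3)&(C[...,0]<.7)&(abs(C[...,1])<.4)]))
    reg=(d>0)&(C[...,0]>.3)&(C[...,0]<.85)&(abs(C[...,1])<.45)
    for lo,hi,nm in((.098,.13,"stones"),(.008,.098,"low")):
        m=(reg&(z>lo)&(z<hi)).astype(np.uint8)
        if nm=="stones": m=cv2.erode(m,np.ones((3,3),np.uint8))
        k,L,S,ce=cv2.connectedComponentsWithStats(m,connectivity=4)
        for i in range(1,k):
            if S[i,4]<40: continue
            q=C[L==i]; print(nm,"px",ce[i].round(0),S[i,4],*rect(q),"z",np.percentile(q[:,2],[5,50,95]).round(3),"rgb",np.median(p[L==i],0))
E
```

```text
top bench z 0.00064553404728529
stones px [285. 128.] 2214 [699.9 -55.7] [195.6  94.4] -46.8 z [0.11  0.115 0.12 ] rgb [106. 103.  92.]
stones px [318. 161.] 2223 [ 607.1 -145.2] [196.2  92.5] -47.0 z [0.11  0.115 0.12 ] rgb [104. 101.  90.]
low px [279. 107.] 72 [797.1 -44.9] [44.2 15.4] -47.8 z [0.022 0.029 0.032] rgb [96. 60. 35.]
low px [287. 150.] 559 [654.  -68.8] [220.2  96.2] -73.4 z [0.027 0.043 0.093] rgb [31. 26. 19.]
low px [251. 132.] 65 [714.6  41.3] [45.2 13.7] -45.9 z [0.025 0.03  0.033] rgb [99. 62. 36.]
low px [152. 163.] 1076 [611.1 309.7] [256.7  87.2] 82.2 z [0.021 0.031 0.042] rgb [62. 49. 44.]
low px [245. 173.] 611 [587.1  57.2] [80.6 60.4] -46.8 z [0.026 0.065 0.071] rgb [98. 93. 81.]
low px [343. 170.] 198 [ 600.1 -235.7] [44.9 34. ] -45.4 z [0.016 0.029 0.034] rgb [48. 29. 16.]
low px [295. 194.] 598 [513.4 -95.7] [152.8  89.7] 74.3 z [0.027 0.074 0.087] rgb [51.  34.5 27. ]
low px [410. 201.] 433 [ 494.1 -415.5] [153.6  68.7] -0.1 z [0.009 0.015 0.02 ] rgb [45. 26. 16.]
low px [131. 205.] 374 [495.7 407.1] [85.8 47.8] 86.0 z [0.011 0.015 0.02 ] rgb [116.  
[... 828 characters left out ...]
09.5 109.5]
low px [212. 166.] 244 [393.9 297.1] [163.9  32. ] 65.7 z [0.015 0.029 0.036] rgb [116.  117.5 122. ]
low px [219. 193.] 251 [407.9 126.1] [56.1 47. ] 37.6 z [0.01  0.038 0.052] rgb [82. 81. 72.]
low px [287. 236.] 2235 [606.5 -77.3] [305.9 267.4] -46.1 z [0.02  0.061 0.095] rgb [54. 52. 48.]
low px [249. 213.] 114 [509.3 -42.9] [45.3 32.1] -49.5 z [0.068 0.082 0.087] rgb [88. 89. 92.]
low px [206. 232.] 370 [355.4 -54. ] [165.3  30.6] 87.7 z [0.019 0.03  0.035] rgb [ 25. 114. 114.]
low px [218. 283.] 520 [ 387.1 -260.9] [163.7  31.9] 74.9 z [0.017 0.03  0.035] rgb [ 27. 115. 114.]
low px [271. 325.] 599 [ 499.6 -387.3] [161.2 125.2] 0.0 z [0.009 0.013 0.021] rgb [141. 145. 150.]
```

```bash
cat >> h.py <<'E'
TH=np.radians(-46.9); U=np.array([np.cos(TH),np.sin(TH)]); N=np.array([-U[1],U[0]])
FA=np.array([607.4,-147.0])-100*U; FB=np.array([700.4,-57.5])-100*U
def off(x,y,z,yaw,s=None):
    from cell import bot
    s=s or bot.get_state(); p=s['position']*1000; w=np.radians(s['eef_rot'][2])
    d=np.array([x,y,z])-p
    r=(w-np.radians(yaw)+np.pi)%(2*np.pi)-np.pi
    print("offset",np.round([d[0]*np.cos(w)+d[1]*np.sin(w),d[0]*np.sin(w)-d[1]*np.cos(w),-d[2]],1),"roll",round(r,3))
E
python3 - <<'E'
from h import *
for n in("top","side"):
    p,d,K,T=load(f"pics/{n}0.npz"); C=cloud(d,K,T)*1000
    for nm,F in(("A",FA),("B",FB)):
        q=C[...,:2]-F; a=q@U; b=q@N
        m=(d>0)&(C[...,2]>58)&(C[...,2]<95)&(a<-3)&(a>-95)&(abs(b)<25)
        if m.sum()>5: print(n,nm,m.sum(),"a",np.percentile(a[m],[0,2,50]).round(1),"b",np.percentile(b[m],[3,50,97]).round(1),"z",C[m][:,2].max().round(1))
        m=(d>0)&(C[...,2]>105)&(C[...,2]<125)&(abs(b)<65)&(abs(a-100)<130)
        print("  top of",nm,"a",np.percentile(a[m],[0.5,99.5]).round(1),"b",np.percentile(b[m],[.5,99.5]).round(1))
print(FA,FB)
p=load("pics/top0.npz")[0]
cv2.imwrite("pics/crop1.png",cv2.resize(p[140:265,130:330,::-1],(800,500),interpolation=cv2.INTER_CUBIC))
off(585,57,110,133.1)
E
```

```text
top A 265 a [-68.6 -68.  -36.5] b [-13.9  -0.1  15.7] z 87.9
  top of A a [ -0.4 198.6] b [-48.4  50.6]
top B 339 a [-94.9 -94.2 -64.6] b [-23.5  -2.3  20.2] z 74.0
  top of B a [ -0.7 198.3] b [-48.2  51.2]
side A 114 a [-66.  -65.9 -44. ] b [-13.8  -5.6  11.8] z 91.1
  top of A a [  0.8 200.6] b [-49.2  53.1]
side B 183 a [-94.6 -91.4 -60.4] b [-24.5  -5.6  20.1] z 76.2
  top of B a [  0.9 200.6] b [-49.1  53.4]
[539.07262263 -73.98377234] [632.07262263  15.51622766]
offset [-508.4 -329.3  120.2] roll 0.39
```

View pics/crop1.png

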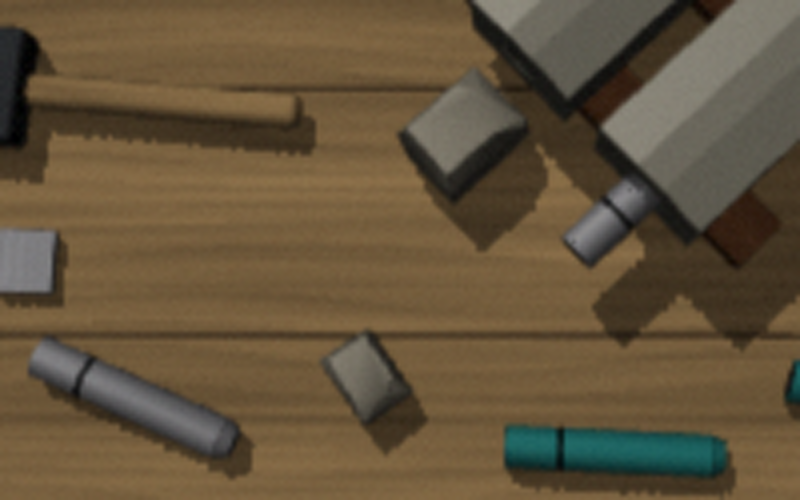

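The crop confirms the choices: steel dowel with its ring at (85,375) and nose at (230,440), large waste block at (463,135), and the small look-alike at (365,375). I move the waste block first, since it stands in front of bore B.

carry_out([
  {"offset": [-254,-165,60],"roll": 0.39},
  {"offset": [-254,-165,60],"roll": 0.39},
  {"offset": [-254,-165,60],"roll": 0.39},
  {"offset": [-254,-165,60],"roll": 0.39},
  {"offset": [-254,-165,60],"roll": 0.39},
  {"offset": [-254,-165,60],"roll": 0.39},
  {"offset": [-254,-165,60],"roll": 0.39},
  {"offset": [-254,-165,60],"roll": 0.39},
], gripper=85)

```text
t: 0.77
position: [0.4232, 0.3087, 0.1695]
eef_rot: [-179.8, 0.1, 132.9]
ft_force: [-0.3, 0.2, -0.4]
opening: 0.996
gripper_force: 0.0
```

```bash
python3 -c "
from h import *
off(587,57,110,133.1)"
```

```text
offset [-295.9  -51.4   59.5] roll -0.004
```

carry_out([
  {"offset": [-296,-51,60],"roll": 0},
  {"offset": [-296,-51,60],"roll": 0},
  {"offset": [-296,-51,60],"roll": 0},
  {"offset": [-296,-51,60],"roll": 0},
  {"offset": [-296,-51,60],"roll": 0},
  {"offset": [-296,-51,60],"roll": 0},
  {"offset": [-296,-51,60],"roll": 0},
  {"offset": [-296,-51,60],"roll": 0},
])

```text
t: 1.43
position: [0.5884, 0.0574, 0.1097]
eef_rot: [-179.9, 0.0, 132.9]
ft_force: [-0.4, 0.6, 0.5]
opening: 0.99
gripper_force: 0.0
```

```bash
python3 - <<'E'
from h import *
from cell import bot,vision
off(587,57,6,133.1)
I=vision.camera_info("wrist"); K,T=I['intrinsics'],I['T']
p,d=vision.camera("wrist"); C=cloud(d,K,T)*1000
print(T.round(3)); cv2.imwrite("pics/w1.png",p[:,:,::-1])
q=C[...,:2]-FB; a=q@U; b=q@N
m=(d>0)&(C[...,2]>45)&(C[...,2]<80)&(a<-5)&(a>-120)&(abs(b)<60)
print("waste",m.sum(),rect(C[m]),np.percentile(C[m][:,2],[5,95]))
E
```

```text
offset [  0.6  -1.3 103.7] roll -0.004
[[ 0.733 -0.643 -0.221  0.531]
 [ 0.68   0.692  0.241  0.118]
 [-0.002 -0.327  0.945  0.252]
 [ 0.     0.     0.     1.   ]]
waste 8353 (array([587459.7,  56432.7]), array([79841.1, 60313.1]), -46.4) [50.84564515 69.90106036]
```

View pics/w1.png

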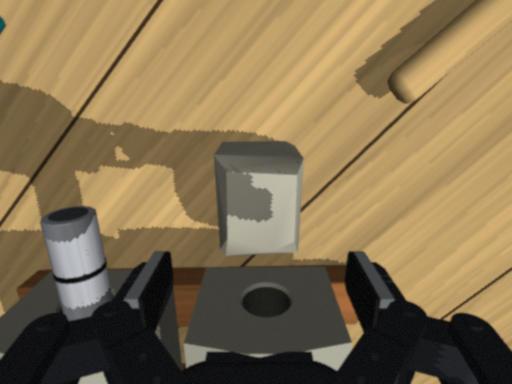

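The wrist picture shows the waste block at (258,200), right in front of bore B at (267,300), and stub A with its ring at (80,278). The block measures 80x60 mm at (587,56) and the fingers straddle it, so I go down and grip it.

carry_out([
  {"offset": [1,-1,40],"roll": 0},
  {"offset": [1,-1,80],"roll": 0},
  {"offset": [1,-1,102],"roll": 0},
  {"offset": [1,-1,102],"roll": 0},
  {"offset": [1,-1,102],"roll": 0},
])

```text
t: 1.9
position: [0.584, 0.0626, 0.008]
eef_rot: [-179.9, -0.2, 133.1]
ft_force: [0.4, -0.5, 0.7]
opening: 0.992
gripper_force: 0.0
```

carry_out([
  {"offset": [0,0,0],"roll": 0},
  {"offset": [0,0,0],"roll": 0},
  {"offset": [0,0,0],"roll": 0},
  {"offset": [0,0,0],"roll": 0},
  {"offset": [0,0,0],"roll": 0},
  {"offset": [0,0,0],"roll": 0},
], gripper=45, squeeze=50)

```text
t: 2.4
position: [0.587, 0.0613, 0.0126]
eef_rot: [180.0, 0.2, 133.1]
ft_force: [-4.2, -1.9, 5.7]
opening: 0.695
gripper_force: 57.6
```

carry_out([
  {"offset": [0,0,-15],"roll": 0},
  {"offset": [0,25,-15],"roll": 0},
  {"offset": [0,55,-15],"roll": 0},
  {"offset": [0,85,-15],"roll": 0},
  {"offset": [0,110,-15],"roll": 0},
  {"offset": [0,113,-15],"roll": 0},
  {"offset": [0,113,-15],"roll": 0},
  {"offset": [0,113,-7],"roll": 0},
])

```text
t: 3.07
position: [0.6689, 0.1391, 0.0175]
eef_rot: [179.9, 0.1, 133.1]
ft_force: [0.5, 0.1, -7.1]
opening: 0.693
gripper_force: 58.9
```

carry_out([
  {"offset": [0,0,4],"roll": 0},
  {"offset": [0,0,7],"roll": 0},
  {"offset": [0,0,7],"roll": 0},
])

```text
t: 3.32
position: [0.6677, 0.1387, 0.0126]
eef_rot: [-179.9, -0.1, 133.0]
ft_force: [-10.0, 1.4, 11.3]
opening: 0.696
gripper_force: 61.0
```

carry_out([
  {"offset": [0,0,0],"roll": 0},
  {"offset": [0,0,0],"roll": 0},
  {"offset": [0,0,0],"roll": 0},
  {"offset": [0,0,0],"roll": 0},
], gripper=78)

```text
t: 3.65
position: [0.6686, 0.1385, 0.0098]
eef_rot: [180.0, 0.0, 133.1]
ft_force: [-1.0, 0.5, -0.2]
opening: 0.908
gripper_force: 0.0
```

carry_out([
  {"offset": [0,0,-30],"roll": 0},
  {"offset": [0,0,-70],"roll": 0},
  {"offset": [0,0,-110],"roll": 0},
  {"offset": [0,0,-130],"roll": 0},
  {"offset": [0,0,-130],"roll": 0},
])

```text
t: 4.07
position: [0.6726, 0.1392, 0.1477]
eef_rot: [179.4, 0.5, 133.1]
ft_force: [0.0, -0.1, 1.0]
opening: 0.914
gripper_force: 0.0
```

```bash
python3 - <<'E'
from h import *
from cell import bot,vision
p,d=vision.camera("side"); I=vision.camera_info("side"); C=cloud(d,I['intrinsics'],I['T'])*1000
O=np.array([653.6,-102])
for n in("side","wrist"):
    I=vision.camera_info(n); p,d=vision.camera(n); C=cloud(d,I['intrinsics'],I['T'])*1000
    q=C[...,:2]-O; a=q@U; b=q@N
    m=(d>0)&(C[...,2]>15)&(C[...,2]<80)&(a<-105)&(a>-230)&(b>95)&(b<260)
    r=rect(C[m]/1000) if m.sum()>5 else None; print(n,m.sum(),r, "a",np.percentile(a[m],[1,99]),"b",np.percentile(b[m],[1,99]),"z",np.percentile(C[m][:,2],[1,99]))
s=bot.get_state(); print(s['position'],s['joints'].round(1))
u=np.radians(66.2); ub=-np.array([np.cos(u),np.sin(u)])
g=np.array([392,298.2])-53*ub; print("grasp",g)
off(*g,120,66.2)
cv2.imwrite("pics/w2.png",p[:,:,::-1])
E
```

```text
side 330 (array([671.9, 134.7]), array([77.8, 65.1]), -49.4) a [-198.90773988 -121.39841152] b [143.75504257 203.51727362] z [17.04297151 74.76253316]
wrist 7076 (array([670. , 134.8]), array([80.5, 60.1]), -47.3) a [-201.71225549 -125.69965106] b [144.67938616 202.77134859] z [19.84902823 70.51476479]
[0.66781655 0.13875065 0.13842172] [  5.5  14.5  88.8  -0.   76.8 -37.6]
grasp [413.38790071 346.6928624 ]
offset [325.7 -43.8  18.4] roll 1.167
```

The waste block stands on the bench at y = 145 to 203 mm in the bearers' frame, clear of the strip. Next I push dowel A.

carry_out([
  {"offset": [37,-240,0],"roll": 0},
  {"offset": [37,-240,0],"roll": 0},
  {"offset": [37,-240,0],"roll": 0},
  {"offset": [37,-240,0],"roll": 0},
  {"offset": [37,-240,0],"roll": 0},
  {"offset": [37,-240,0],"roll": 0},
  {"offset": [37,-240,0],"roll": 0},
  {"offset": [37,-240,0],"roll": 0},
], gripper=0)

```text
t: 4.88
position: [0.4652, 0.0016, 0.1366]
eef_rot: [-179.9, -0.2, 133.0]
ft_force: [0.2, -0.2, 1.3]
opening: 0.001
gripper_force: 0.0
```

carry_out([
  {"offset": [0,0,0],"roll": 0},
  {"offset": [0,0,0],"roll": 0},
])

```text
t: 5.05
position: [0.4682, 0.0024, 0.1387]
eef_rot: [-180.0, -0.1, 133.1]
ft_force: [0.1, 0.3, 0.7]
opening: -0.003
gripper_force: 0.0
```

```bash
cat > stub.py <<'E'
from h import *
from cell import bot,vision
import sys
def stub(cams,F,save=None,w=30):
    for n in cams:
        I=vision.camera_info(n); p,d=vision.camera(n); K,T=I['intrinsics'],I['T']; C=cloud(d,K,T)*1000
        q=C[...,:2]-F; a=q@U; b=q@N; z=C[...,2]
        f=(d>0)&(abs(a)<12)&(abs(b)<45)&(abs(b)>20)&(z>40)&(z<105)
        fa=np.median(a[f]) if f.sum()>20 else np.nan
        t=(d>0)&(z>105)&(z<125)&(abs(b)<46)&(a>-20)&(a<60)
        ft=np.percentile(a[t],1) if t.sum()>20 else np.nan
        m=(d>0)&(a<-5)&(a>-170)&(abs(b)<w)&(z>50)&(z<95)
        r=m&(p.max(2)<45)
        print(n,"face",round(float(fa),1),f.sum(),"topedge",round(float(ft),1),"stub",m.sum(),"a",np.percentile(a[m],[1,5,50]).round(1) if m.sum() else None,"b",np.percentile(b[m],[2,50,98]).round(1) if m.sum() else None,"z",np.percentile(z[m],[2,98]).round(1) if m.sum() else None,
          "ring",r.sum(),np.percentile(a[r],[10,50,90]).round(1) if r.sum() else None)
        if save: cv2.imwrite(f"pics/{save}_{n}.png",p[:,:,::-1])
E
python3 - <<'E'
from stub import *
stub(["wrist","top","side"],FA,"s1")
off(*(FA-104*U),62,133.1); print(bot.get_state()['position'],bot.get_state()['opening'])
E
```

```text
wrist face nan 0 topedge -0.4 stub 73 a [-67.1 -66.8 -66.1] b [-14.2   0.6  14.8] z [58.9 84.7] ring 2 [-67.  -66.8 -66.6]
top face nan 7 topedge 1.2 stub 0 a None b None z None ring 0 None
side face nan 5 topedge 0.4 stub 115 a [-66.1 -64.5 -44.4] b [-14.4  -5.6  12.9] z [62.7 89.1] ring 4 [-28.3 -27.2 -25.7]
offset [-0.1 -0.7 77.2] roll 0.001
[0.46844398 0.00248672 0.1391878 ] 0.0005998964021263367
```

View pics/s1_wrist.png

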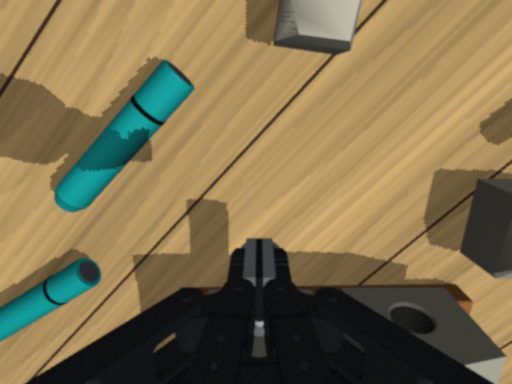

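The wrist picture shows the shut fingers at (260,270), with bore B at (412,318) and stub A hidden behind the fingers. The tail measures 67 mm out (the ring at -27 agrees), so it needs 27 mm. I go down behind the tail and push short of that first.

carry_out([
  {"offset": [0,-1,40],"roll": 0},
  {"offset": [0,-1,77],"roll": 0},
  {"offset": [0,-1,77],"roll": 0},
  {"offset": [-15,-1,77],"roll": 0},
  {"offset": [-25,-1,77],"roll": 0},
  {"offset": [-33,-1,77],"roll": 0},
  {"offset": [-41,-1,77],"roll": 0},
  {"offset": [-48,-1,77],"roll": 0},
])

```text
t: 5.87
position: [0.5011, -0.0342, 0.0636]
eef_rot: [179.9, 0.0, 133.1]
ft_force: [-1.5, 1.5, 1.2]
opening: -0.0
gripper_force: 0.9
```

carry_out([
  {"offset": [0,0,0],"roll": 0},
  {"offset": [0,0,0],"roll": 0},
])

```text
t: 6.03
position: [0.5005, -0.0342, 0.063]
eef_rot: [180.0, 0.1, 133.1]
ft_force: [-0.4, -0.5, 0.3]
opening: 0.001
gripper_force: 0.0
```

```bash
python3 - <<'E'
from stub import *
s=bot.get_state(); q=s['position'][:2]*1000-FA; print("tcp a,b",q@U,q@N,s['position'][2],s['ft_force'])
stub(["side","top"],FA)
E
```

```text
tcp a,b -55.437306902124334 -0.9464204034500854 0.0629802280443117 [-0.36706273 -0.52170517  0.25301615]
side face nan 1 topedge 0.8 stub 87 a [-61.5 -55.  -39.1] b [-14.5  -6.5  13.1] z [67.1 93.8] ring 18 [-55.  -50.  -46.8]
top face nan 0 topedge 28.2 stub 0 a None b None z None ring 0 None
```

carry_out([
  {"offset": [-3,0,0],"roll": 0},
  {"offset": [-3,0,0],"roll": 0},
  {"offset": [-3,0,0],"roll": 0},
  {"offset": [20,0,0],"roll": 0},
  {"offset": [55,0,-10],"roll": 0},
  {"offset": [90,0,-40],"roll": 0},
  {"offset": [90,0,-80],"roll": 0},
  {"offset": [90,0,-80],"roll": 0},
], gripper=60)

```text
t: 6.8
position: [0.4411, 0.033, 0.1493]
eef_rot: [179.5, 0.5, 133.2]
ft_force: [1.1, -1.1, 1.0]
opening: 0.702
gripper_force: 0.0
```

carry_out([
  {"offset": [0,0,0],"roll": 0},
  {"offset": [0,0,0],"roll": 0},
])

```text
t: 6.97
position: [0.4385, 0.0321, 0.1426]
eef_rot: [180.0, 0.1, 133.1]
ft_force: [-0.9, 0.2, 0.1]
opening: 0.705
gripper_force: 0.0
```

```bash
python3 - <<'E'
from stub import *
s=bot.get_state(); q=s['position'][:2]*1000-FA; print("tcp a,b",q@U,q@N,s['position'][2])
stub(["wrist","side"],FA,"s2")
for n in("wrist","side"):
    I=vision.camera_info(n); T=I['T']; K=I['intrinsics']
    P=np.r_[FA-20*U,70]/1000; c=np.linalg.inv(T)@np.r_[P,1]; uv=(K@np.array([c[0],-c[1],-c[2]]));uv=uv[:2]/uv[2]; print(n,uv)
    im=cv2.imread(f"pics/s2_{n}.png"); u,v=uv.astype(int); h=55 if n=="wrist" else 30
    cr=im[max(0,v-h):v+h,max(0,u-h):u+h]; cv2.imwrite(f"pics/s2c_{n}.png",cv2.resize(cr,(400,int(400*cr.shape[0]/cr.shape[1])),interpolation=cv2.INTER_CUBIC))
a=cv2.imread("pics/s2c_wrist.png");b=cv2.imread("pics/s2c_side.png");h=min(len(a),len(b));cv2.imwrite("pics/s2c.png",np.hstack([a[:h],b[:h]]))
E
```

```text
tcp a,b -146.17250240190484 -0.965307227131764 0.14263926951422906
wrist face 1.0 1220 topedge nan stub 1773 a [-42.7 -42.3 -36.1] b [-14.6   0.1  14.8] z [56.5 84.3] ring 370 [-42.5 -41.9 -41.2]
side face nan 3 topedge -0.7 stub 51 a [-41.5 -40.8 -31.9] b [-14.7  -5.9  12.4] z [66.2 88.8] ring 0 None
wrist [261.91000472 337.12231031]
side [256.007498   217.85518857]
```

View pics/s2c.png

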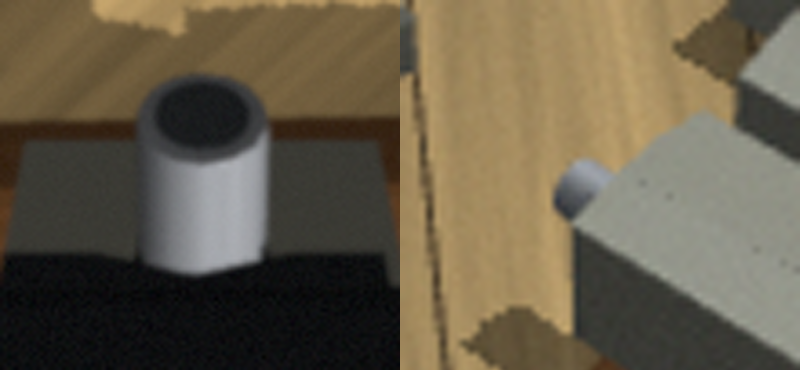

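The crop shows the stub's tail disc at (203,115) and the ring hidden by the gripper. Depth puts the tail about 42 to 43 mm out. I look from nearer to see the ring and the face together.

carry_out([
  {"offset": [-40,0,-20],"roll": 0},
  {"offset": [-80,0,-40],"roll": 0},
  {"offset": [-100,0,-50],"roll": 0},
  {"offset": [-100,0,-50],"roll": 0},
  {"offset": [-100,0,-50],"roll": 0},
  {"offset": [-100,0,-50],"roll": 0},
], gripper=85)

```text
t: 7.57
position: [0.5054, -0.0407, 0.1901]
eef_rot: [-179.9, -0.2, 133.1]
ft_force: [-0.6, 0.6, -0.5]
opening: 0.994
gripper_force: 0.0
```

```bash
python3 - <<'E'
from stub import *
s=bot.get_state(); q=s['position'][:2]*1000-FA; print("tcp a,b",q@U,q@N,s['position'][2])
stub(["wrist"],FA,"s3")
stub(["wrist"],FB)
im=cv2.imread("pics/s3_wrist.png"); cv2.imwrite("pics/s3c.png",cv2.resize(im[120:340,130:480],(770,484),interpolation=cv2.INTER_CUBIC))
E
```

```text
tcp a,b -47.25544240633652 -1.8504074913834816 0.19011618919064147
wrist face 0.9 1695 topedge 0.5 stub 1545 a [-42.2 -41.9 -28.1] b [-14.7  -0.1  14.7] z [60.5 84.8] ring 124 [-42.2 -41.9 -41.6]
wrist face 0.6 1701 topedge 0.1 stub 0 a None b None z None ring 0 None
```

View pics/s3c.png

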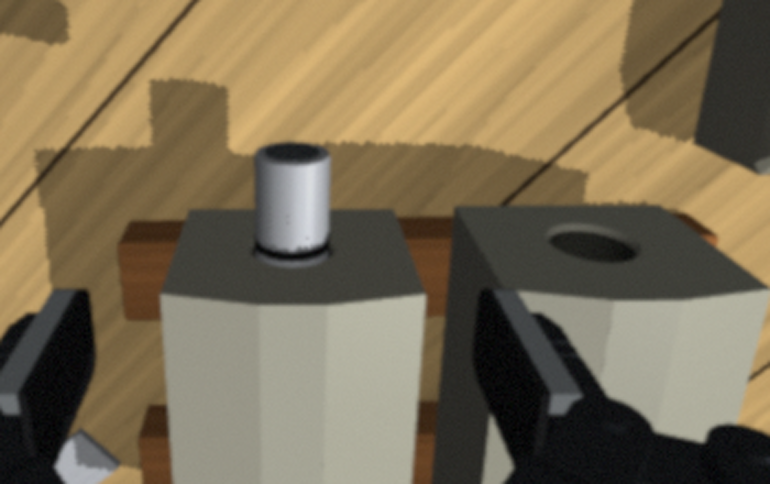

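The crop shows stub A with the ring at (291,250) still slightly proud and a thin bright strip below it, and bore B at (592,243). The tail is 42.5 to 42.9 mm out, so it goes in another 2.7 mm. First I measure bore B from this picture.

```bash
cat > bore.py <<'E'
from stub import *
def bore(F,fa=0.7):
    I=vision.camera_info("wrist"); p,d=vision.camera("wrist"); K,T=I['intrinsics'],I['T']
    o,r=ray(np.c_[np.tile(np.arange(512),384),np.repeat(np.arange(384),512)],K,T)
    o=o*1000; q0=o[:2]-F
    t=(fa-q0@U)/(r[:,:2]@U); P=o+r*t[:,None]; b=(P[:,:2]-F)@N; z=P[:,2]
    C=cloud(d,K,T).reshape(-1,3)*1000; a=(C[:,:2]-F)@U; D=d.ravel()
    near=(t>0)&(abs(b)<26)&(z>44)&(z<100)
    m=near&((a>fa+4)|(D==0)); M=m.reshape(384,512).astype(np.uint8)
    k,L,S,ce=cv2.connectedComponentsWithStats(M); i=1+S[1:,4].argmax(); m=(L==i).ravel()
    (c,s,ang)=cv2.minAreaRect(np.c_[b[m],z[m]].astype(np.float32)); print("hole b,z",np.round(c,2),"size",np.round(s,1),"px",ce[i].round(0),S[i,4],"mean",b[m].mean().round(2),z[m].mean().round(2),"b ext",b[m].min().round(1),b[m].max().round(1),"z",z[m].min().round(1),z[m].max().round(1))
    f=near&(abs(a-fa)<6); g=np.polyfit(((C[f][:,:2]-F)@N),a[f],1); print("face tilt deg",np.degrees(g[0]).round(2),"a0",g[1].round(2))
E
python3 - <<'E'
from bore import *
bore(FB); bore(FA)
off(*(FA-75*U),63,133.1)
E
```

```text
hole b,z [-2.6  74.69] size [24.6 30.9] px [398. 233.] 345 mean -2.26 75.19 b ext -18.0 12.9 z 62.4 87.0
face tilt deg 0.49 a0 1.2
hole b,z [15.58 77.73] size [ 1.5 10.1] px [278. 236.] 8 mean 15.43 77.67 b ext 14.1 16.3 z 72.6 82.6
face tilt deg 0.08 a0 0.5
offset [ 27.4   1.4 128. ] roll 0.001
```

carry_out([
  {"offset": [28,1,0],"roll": 0},
  {"offset": [28,1,40],"roll": 0},
  {"offset": [28,1,80],"roll": 0},
  {"offset": [28,1,115],"roll": 0},
  {"offset": [28,1,127],"roll": 0},
  {"offset": [28,1,127],"roll": 0},
  {"offset": [28,1,127],"roll": 0},
  {"offset": [28,1,127],"roll": 0},
], gripper=0)

```text
t: 8.43
position: [0.4901, -0.0201, 0.0679]
eef_rot: [179.9, 0.2, 133.1]
ft_force: [0.2, -0.3, 0.9]
opening: -0.0
gripper_force: 0.0
```

```bash
python3 - <<'E'
from stub import *
s=bot.get_state(); q=s['position'][:2]*1000-FA; print("tcp a,b",q@U,q@N,s['position'][2],s['opening'],"advance",-49.7-q@U)
E
```

```text
tcp a,b -72.75525529116292 1.0738101646049103 0.06788133172489819 -0.00020618923047797513 advance 23.055255291162922
```

carry_out([
  {"offset": [0,0,0],"roll": 0},
  {"offset": [0,0,0],"roll": 0},
])

```text
t: 8.6
position: [0.4901, -0.0202, 0.0678]
eef_rot: [179.9, 0.2, 133.1]
ft_force: [-0.2, -0.5, 0.1]
opening: 0.0
gripper_force: 0.0
```

```bash
python3 - <<'E'
from stub import *
for i in range(3):
    s=bot.get_state(); q=s['position'][:2]*1000-FA; print("tcp a,b",q@U,q@N,s['position'][2],"advance",-49.7-q@U); vision.camera("side")
E
```

```text
tcp a,b -72.71740000084351 0.9386289219200113 0.06775931917946273 advance 23.01740000084351
tcp a,b -72.99959966467412 0.7267085389584413 0.06732481360322545 advance 23.29959966467412
tcp a,b -73.28600683581047 0.49166178260515503 0.0668671021144438 advance 23.586006835810466
```

carry_out([
  {"offset": [-10,0,0],"roll": 0},
  {"offset": [-18,0,0],"roll": 0},
  {"offset": [-21.5,0,0],"roll": 0},
  {"offset": [-21.5,0,0],"roll": 0},
  {"offset": [-21.5,0,0],"roll": 0},
  {"offset": [-21.5,0,0],"roll": 0},
  {"offset": [-21.5,0,0],"roll": 0},
  {"offset": [-21.5,0,0],"roll": 0},
])

```text
t: 9.42
position: [0.5027, -0.0354, 0.0652]
eef_rot: [-180.0, -0.0, 133.1]
ft_force: [0.9, 0.3, -1.6]
opening: -0.0
gripper_force: 0.0
```

```bash
python3 - <<'E'
from stub import *
for i in range(4):
    s=bot.get_state(); q=s['position'][:2]*1000-FA; print("tcp a,b",q@U,q@N,s['position'][2],"advance",-49.7-q@U,s['ft_force']); vision.camera("side")
E
```

```text
tcp a,b -52.98118554519115 -0.1912981797558433 0.06515644050617553 advance 3.28118554519115 [ 0.94229888  0.30559605 -1.60743044]
tcp a,b -52.91884948087158 -0.15428068228746 0.06522007256266835 advance 3.218849480871576 [-0.29694834 -0.28234309 -0.44974742]
tcp a,b -52.90551522243068 -0.13278433683848995 0.06525928526473311 advance 3.2055152224306767 [ 0.71871398  0.07018194 -0.29168612]
tcp a,b -52.87508763862589 -0.12381348785982703 0.06530504319005294 advance 3.1750876386258895 [0.25190421 0.70424164 0.54171561]
```

Just about at contact now; I push the last 3.2 mm, then lift straight up to the viewing pose.

carry_out([
  {"offset": [-1.5,0,0],"roll": 0},
  {"offset": [-3.2,0,0],"roll": 0},
  {"offset": [-3.2,0,0],"roll": 0},
  {"offset": [-3.2,0,0],"roll": 0},
  {"offset": [-3.2,0,0],"roll": 0},
  {"offset": [-3.2,0,0],"roll": 0},
])

```text
t: 10.12
position: [0.5052, -0.038, 0.0653]
eef_rot: [-180.0, 0.0, 133.1]
ft_force: [-0.3, 0.9, -0.2]
opening: 0.003
gripper_force: 0.1
```

carry_out([
  {"offset": [10,0,0],"roll": 0},
  {"offset": [10,0,-40],"roll": 0},
  {"offset": [10,0,-80],"roll": 0},
  {"offset": [0,20,-120],"roll": 0},
  {"offset": [0,50,-125],"roll": 0},
  {"offset": [0,65,-125],"roll": 0},
  {"offset": [0,65,-125],"roll": 0},
  {"offset": [0,65,-125],"roll": 0},
], gripper=85)

```text
t: 10.78
position: [0.5521, 0.0071, 0.19]
eef_rot: [-179.9, -0.0, 133.2]
ft_force: [-0.3, -0.2, -0.6]
opening: 0.995
gripper_force: 0.0
```

```bash
python3 - <<'E'
from bore import *
stub(["wrist"],FA,"s4"); bore(FB)
s=bot.get_state(); print(s['position'],s['joints'].round(1))
im=cv2.imread("pics/s4_wrist.png"); cv2.imwrite("pics/s4c.png",cv2.resize(im[120:340,60:410],(770,484),interpolation=cv2.INTER_CUBIC))
u=np.radians(66.2); ub=-np.array([np.cos(u),np.sin(u)])
g=np.array([392,298.2])-54*ub; off(*g,120,66.2)
E
```

```text
wrist face 0.9 1692 topedge 0.4 stub 1466 a [-38.6 -38.3 -26.1] b [-13.6   2.8  15.7] z [60.1 84.6] ring 129 [-38.6 -38.3 -37.9]
hole b,z [-0.86 74.51] size [26.1 32.2] px [329. 236.] 371 mean -0.72 75.42 b ext -17.0 15.3 z 61.4 87.6
face tilt deg 0.13 a0 1.18
[0.55128929 0.00644738 0.18913014] [ -7.1  -5.3 104.7  -0.   80.7 -50.1]
offset [343.1 132.6  69.1] roll 1.167
```

View pics/s4c.png

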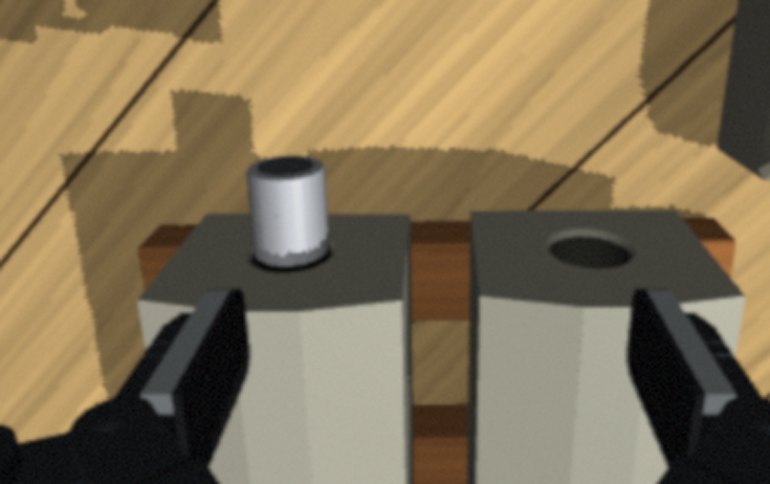

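Stub A now measures about 39 mm out. The crop shows the ring as a dark seam at (290,262), level with the face, so dowel A is done. Next I fetch dowel B.

carry_out([
  {"offset": [343,133,40],"roll": 1.167},
  {"offset": [343,133,40],"roll": 1.167},
  {"offset": [343,133,40],"roll": 1.167},
  {"offset": [343,133,40],"roll": 1.167},
  {"offset": [343,133,40],"roll": 1.167},
  {"offset": [343,133,40],"roll": 1.167},
  {"offset": [343,133,40],"roll": 1.167},
  {"offset": [343,133,40],"roll": 1.167},
])

```text
t: 11.55
position: [0.439, 0.2866, 0.1565]
eef_rot: [-179.9, 0.1, 80.6]
ft_force: [-0.2, -0.3, -0.4]
opening: 0.999
gripper_force: 0.0
```

```bash
python3 - <<'E'
from h import *
off(413.8,347.6,130,66.2)
E
```

```text
offset [ 56.1 -34.8  26.5] roll 0.252
```

carry_out([
  {"offset": [56,-35,26],"roll": 0.252},
  {"offset": [56,-35,26],"roll": 0.252},
  {"offset": [56,-35,26],"roll": 0.252},
  {"offset": [56,-35,26],"roll": 0.252},
  {"offset": [56,-35,26],"roll": 0.252},
  {"offset": [56,-35,26],"roll": 0.252},
])

```text
t: 12.05
position: [0.4155, 0.3459, 0.1318]
eef_rot: [180.0, -0.0, 66.5]
ft_force: [-0.5, 0.4, 0.4]
opening: 0.995
gripper_force: 0.0
```

```bash
python3 - <<'E'
from h import *
from cell import bot,vision
I=vision.camera_info("wrist"); p,d=vision.camera("wrist"); C=cloud(d,I['intrinsics'],I['T'])*1000
m=(d>0)&(C[...,2]>14)&(C[...,2]<36)&(np.hypot(C[...,0]-392,C[...,1]-298)<110)
M=m.astype(np.uint8);k,L,S,ce=cv2.connectedComponentsWithStats(M);i=1+S[1:,4].argmax();q=C[L==i]
c,s,a=rect(q/1000);print("dowel",c,s,a,S[i,4],np.percentile(q[:,2],98))
r=(L==i)&(p.max(2)<50);print("ring",C[r].mean(0),r.sum())
s=bot.get_state();print(s['position'],s['eef_rot'])
u=np.radians(a);v=np.array([np.cos(u),np.sin(u)])
t=(q[:,:2]-c)@v; print("extent",t.min(),t.max())
g=c+54*v; print(g); off(*g,3,a)
cv2.imwrite("pics/w5.png",p[:,:,::-1])
E
```

```text
dowel [391.4 297.9] [160.8  31.6] 66.3 5293 32.289792274418
ring [411.40427526 345.33246258  25.92419095] 153
[0.41571827 0.34595721 0.13207926] [ 1.79961611e+02 -3.07195925e-02  6.64960815e+01]
extent -80.33765013343469 80.43548069500183
[413.10517994 347.34578004]
offset [  0.2  -3.  129.1] roll 0.003
```

carry_out([
  {"offset": [0,-3,40],"roll": 0.003},
  {"offset": [0,-3,80],"roll": 0.003},
  {"offset": [0,-3,115],"roll": 0.003},
  {"offset": [0,-3,128],"roll": 0.003},
  {"offset": [0,-3,128],"roll": 0.003},
  {"offset": [0,-3,128],"roll": 0.003},
  {"offset": [0,-3,128],"roll": 0.003},
])

```text
t: 12.68
position: [0.4144, 0.3491, 0.0063]
eef_rot: [179.9, -0.2, 66.4]
ft_force: [-0.2, 0.5, 0.5]
opening: 0.996
gripper_force: 0.0
```

carry_out([
  {"offset": [0,0,0],"roll": 0},
  {"offset": [0,0,0],"roll": 0},
  {"offset": [0,0,0],"roll": 0},
  {"offset": [0,0,0],"roll": 0},
  {"offset": [0,0,0],"roll": 0},
  {"offset": [0,0,0],"roll": 0},
  {"offset": [0,0,0],"roll": 0},
], gripper=20, squeeze=110)

```text
t: 13.27
position: [0.4129, 0.3486, 0.0049]
eef_rot: [180.0, -0.1, 66.4]
ft_force: [-2.4, -0.6, 6.2]
opening: 0.339
gripper_force: 108.4
```

carry_out([
  {"offset": [0,0,-20],"roll": 0},
  {"offset": [0,0,-50],"roll": 0},
  {"offset": [0,0,-80],"roll": 0},
  {"offset": [0,0,-90],"roll": 0},
  {"offset": [0,0,-90],"roll": 0},
  {"offset": [0,0,-90],"roll": 0},
])

```text
t: 13.77
position: [0.4118, 0.348, 0.0928]
eef_rot: [-180.0, 0.0, 66.4]
ft_force: [0.3, -0.3, -4.0]
opening: 0.337
gripper_force: 109.1
```

```bash
cat > held.py <<'E'
from h import *
from cell import bot,vision
def held(cams=("wrist","side","top")):
    s=bot.get_state(); tp=s['position']*1000; w=np.radians(s['eef_rot'][2]); X=np.array([np.cos(w),np.sin(w)]);Y=np.array([np.sin(w),-np.cos(w)])
    print("tcp",tp.round(1),s['eef_rot'].round(2),"open",s['opening']*85.4,s['gripper_force'])
    for n in cams:
        I=vision.camera_info(n); p,d=vision.camera(n); C=cloud(d,I['intrinsics'],I['T'])*1000
        q=C[...,:2]-tp[:2]; a=q@X; b=q@Y; z=C[...,2]
        m=(d>0)&(abs(b)<25)&(a<60)&(a>-160)&(abs(z-tp[2]-18)<38)&(p.min(2)>55)
        if m.sum()<20: print(n,"few");continue
        m&=abs(b-np.median(b[m]))<18
        t=a[m];bb=b[m];zz=z[m]; ext=np.percentile(t,[.5,99.5]); out=[]
        for lo in range(-140,40,20):
            k=(t>lo)&(t<lo+20)
            if k.sum()>8: out.append((lo+10,round(float(np.median(bb[k])),1),round(float(np.percentile(zz[k],96)),1)))
        print(n,m.sum(),"ext",ext.round(1),"(tx,b,ztop)",out)
    return s
E
python3 - <<'E'
from held import *
held()
E
```

```text
tcp [411.8 348.   92.8] [-1.7998e+02  1.0000e-02  6.6400e+01] open 28.760262582130718 109.06046390533447
wrist 8217 ext [-46.   25.2] (tx,b,ztop) [(-50, -0.1, 119.0), (-30, 0.4, 119.3), (-10, -0.0, 119.7), (10, 0.4, 129.2), (30, -0.0, 119.6)]
side 216 ext [-135.6   21.2] (tx,b,ztop) [(-130, 3.9, 119.2), (-110, 9.8, 119.1), (-90, 7.6, 120.6), (-70, 9.5, 120.8), (-50, 7.5, 121.5), (-30, 8.1, 120.6), (-10, 6.2, 139.7), (10, -1.3, 122.6)]
top 431 ext [-134.3   -3.6] (tx,b,ztop) [(-130, 0.8, 116.6), (-110, 0.6, 118.1), (-90, 2.0, 118.3), (-70, 1.2, 119.6), (-50, -1.1, 119.3), (-30, -1.2, 119.3), (-10, -1.2, 120.1)]
```

carry_out([
  {"offset": [-15,19,0],"roll": -0.11},
  {"offset": [-32,39,0],"roll": -0.23},
  {"offset": [-48,59,0],"roll": -0.35},
  {"offset": [-65,80,0],"roll": -0.47},
  {"offset": [-82,100,0],"roll": -0.59},
  {"offset": [-98,120,0],"roll": -0.71},
  {"offset": [-114,140,0],"roll": -0.83},
  {"offset": [-130,160,0],"roll": -0.95},
])

```text
t: 14.58
position: [0.5056, 0.1635, 0.0912]
eef_rot: [-179.8, -0.1, 121.2]
ft_force: [0.5, -0.4, -4.1]
opening: 0.335
gripper_force: 108.9
```

```bash
python3 - <<'E'
from h import *
off(*(FB-165*U),75,133.1)
E
```

```text
offset [-30.7  -2.5  16.2] roll -0.208
```

carry_out([
  {"offset": [-15,-1,0],"roll": -0.1},
  {"offset": [-31,-2.5,16],"roll": -0.208},
  {"offset": [-31,-2.5,16],"roll": -0.208},
  {"offset": [-31,-2.5,16],"roll": -0.208},
  {"offset": [-31,-2.5,16],"roll": -0.208},
  {"offset": [-31,-2.5,16],"roll": -0.208},
  {"offset": [-31,-2.5,16],"roll": -0.208},
  {"offset": [-31,-2.5,16],"roll": -0.208},
])

```text
t: 15.25
position: [0.5205, 0.1378, 0.078]
eef_rot: [180.0, 0.0, 132.8]
ft_force: [-0.0, -0.6, -2.6]
opening: 0.335
gripper_force: 109.3
```

```bash
python3 - <<'E'
from held import *
for n in("top","side","wrist"):
    I=vision.camera_info(n); p,d=vision.camera(n); C=cloud(d,I['intrinsics'],I['T'])*1000
    q=C[...,:2]-FB; a=q@U; b=q@N; z=C[...,2]
    m=(d>0)&(abs(b)<25)&(a<-3)&(a>-200)&(z>68)&(z<106); out=[]
    for lo in range(-160,0,10):
        k=m&(a>lo)&(a<lo+10)
        if k.sum()>6: out.append((lo+5,int(k.sum()),*np.percentile(b[k],[3,97]).round(1),round(float(np.percentile(z[k],95)),1)))
    print(n,out)
    if m.sum(): print("   amax",np.percentile(a[m],99.5))
    if n!="wrist":
        t=(d>0)&(z>105)&(z<125)&(a>0)&(a<200)&(abs(b)<60); print("   stone B top b",np.percentile(b[t],[.5,99.5]).round(1),"a",np.percentile(a[t],[.5]),"ridge z",np.percentile(z[t],98))
s=bot.get_state();q=s['position'][:2]*1000-FB;print("tcp a,b,z",q@U,q@N,s['position'][2],s['eef_rot'])
cv2.imwrite("pics/w6.png",p[:,:,::-1])
E
```

```text
top [(-115, 7, np.float64(-13.2), np.float64(-10.2), 99.3), (-105, 15, np.float64(-13.9), np.float64(-5.2), 102.2), (-95, 32, np.float64(-13.5), np.float64(10.7), 104.7), (-85, 39, np.float64(-13.8), np.float64(15.5), 105.3), (-75, 38, np.float64(-12.8), np.float64(15.9), 104.0), (-65, 40, np.float64(-13.7), np.float64(16.9), 104.3), (-55, 40, np.float64(-13.8), np.float64(14.9), 104.8), (-45, 36, np.float64(-13.0), np.float64(15.0), 105.0), (-35, 25, np.float64(-10.4), np.float64(13.0), 102.1)]
   amax -32.50282264458105
   stone B top b [-48.2  51.3] a [0.99193669] ridge z 120.4258558306454
side [(-155, 32, np.float64(-22.8), np.float64(24.2), 104.9), (-145, 16, np.float64(-12.9), np.float64(9.4), 104.8), (-135, 21, np.float64(-13.4), np.float64(10.3), 105.0), (-125, 17, np.float64(-14.3), np.float64(15.6), 105.1), (-115, 18, np.float64(-13.8), np.float64(3.4), 104.9), (-105, 19, np.float64(-14.2), np.float64(10.3), 104.7), (-95, 23, np.float64(-13.6), np.float64(8.9), 106.0), (-85, 18, np.float64(-13.6), np.float64(9.7), 104.3), (-75, 24, np.float64(-12.3), np.float64(11.3), 105.5), (-65, 20, np.float64(-12.6), np.float64(10.6), 105.8), (-55, 24, np.float64(-12.1), np.float64(10.3), 105.0), (-45, 20, np.float64(-13.7), np.float64(10.4), 103.6), (-35, 37, np.float64(-10.9), np.float64(13.3), 103.5)]
   amax -30.316502358978173
   stone B top b [-49.2  53.3] a [1.68769916] ridge z 122.23175884141601
wrist [(-155, 1161, np.float64(-13.4), np.float64(15.3), 104.8), (-145, 956, np.float64(-13.0), np.float64(15.1), 104.6), (-135, 944, np.float64(-13.3), np.float64(15.3), 104.4), (-125, 785, np.float64(-13.4), np.float64(15.6), 104.2), (-115, 66, np.float64(-14.6), np.float64(16.5), 98.3)]
   amax -119.30210094994221
tcp a,b,z -165.2430848701964 1.903708956267346 0.07790260944400904 [1.79974598e+02 1.70483321e-02 1.32770051e+02]
```

View pics/w6.png

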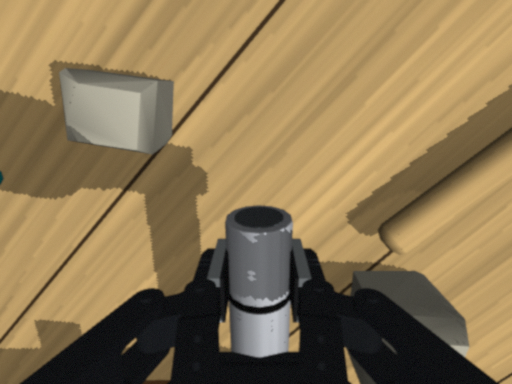

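The last wrist picture shows the held dowel with its tail disc at (260,217) and ring at (260,303). It is straight in the jaws, with the small look-alike (115,108) and the handle (400,240) clear. I lower to bore height and settle.

carry_out([
  {"offset": [0,0,17],"roll": -0.007},
  {"offset": [0,0,17],"roll": -0.007},
  {"offset": [0,0,17],"roll": -0.007},
  {"offset": [0,0,17],"roll": -0.007},
  {"offset": [0,0,17],"roll": -0.007},
  {"offset": [0,0,17],"roll": -0.007},
  {"offset": [0,0,17],"roll": -0.007},
  {"offset": [0,0,17],"roll": -0.007},
])

```text
t: 16.07
position: [0.5208, 0.1371, 0.061]
eef_rot: [180.0, 0.0, 133.1]
ft_force: [-0.2, 0.2, -3.7]
opening: 0.339
gripper_force: 109.5
```

```bash
cat > ins.py <<'E'
from held import *
def ins(cams=("top","side"),lo0=-160):
    s=bot.get_state();q=s['position'][:2]*1000-FB;print("tcp a,b,z",(q@U).round(2),(q@N).round(2),s['position'][2].round(4),s['eef_rot'].round(2),s['ft_force'].round(1),s['gripper_force'])
    for n in cams:
        I=vision.camera_info(n); p,d=vision.camera(n); C=cloud(d,I['intrinsics'],I['T'])*1000
        q=C[...,:2]-FB; a=q@U; b=q@N; z=C[...,2]
        m=(d>0)&(abs(b)<25)&(a<-1)&(a>lo0)&(z>58)&(z<94); out=[]
        for lo in range(lo0,0,15):
            k=m&(a>lo)&(a<lo+15)
            if k.sum()>10: out.append((lo+7,int(k.sum()),*[float(v) for v in np.percentile(b[k],[3,97]).round(1)],round(float(np.percentile(z[k],95)),1)))
        print(n,out)
        t=(d>0)&(z>100)&(z<125)&(a>2)&(a<40)&(abs(b)<60); print("  top near face b",np.percentile(b[t],[1,99]).round(1))
        if m.sum(): print("  a ext",np.percentile(a[m],[.5,99.5]).round(1))
E
python3 -c "
from ins import *
ins()
s=bot.get_state();q=s['position'][:2]*1000-FB;print('tcp a,b,z',(q@U),(q@N),s['position'][2])"
```

```text
tcp a,b,z -164.83 1.82 0.061 [1.7997e+02 2.0000e-02 1.3314e+02] [-0.2  0.2 -3.7] 109.48109865188599
top [(-108, 16, -13.9, -6.2, 86.6), (-93, 46, -13.2, 11.4, 88.4), (-78, 54, -12.8, 14.6, 86.3), (-63, 61, -13.0, 16.2, 87.5), (-48, 57, -13.0, 16.8, 87.4), (-33, 27, -9.9, 13.4, 86.6)]
  top near face b [-48.3  50.5]
  a ext [-118.5   -1.1]
side [(-153, 49, -24.1, 20.4, 91.5), (-138, 32, -13.1, 12.8, 90.9), (-123, 33, -13.1, 9.2, 92.1), (-108, 33, -13.0, 9.7, 89.9), (-93, 33, -12.5, 11.3, 90.7), (-78, 37, -13.7, 14.1, 89.4), (-63, 34, -11.7, 9.8, 89.1), (-48, 35, -12.5, 11.0, 89.2), (-33, 37, -10.6, 13.3, 87.4)]
  top near face b [-48.7  51.4]
  a ext [-159.7  -29.6]
tcp a,b,z -164.9321843951174 1.7004301088259115 0.060784496571166184
```

carry_out([
  {"offset": [0,-0.7,1],"roll": 0},
  {"offset": [-12,-0.7,1],"roll": 0},
  {"offset": [-24,-0.7,1],"roll": 0},
  {"offset": [-32,-0.7,1],"roll": 0},
  {"offset": [-38,-0.7,1],"roll": 0},
  {"offset": [-42,-0.7,1],"roll": 0},
  {"offset": [-46,-0.7,1],"roll": 0},
  {"offset": [-46,-0.7,1],"roll": 0},
])

```text
t: 16.83
position: [0.552, 0.1024, 0.0596]
eef_rot: [180.0, 0.0, 133.1]
ft_force: [0.7, 0.8, -4.0]
opening: 0.332
gripper_force: 109.5
```

```bash
python3 -c "
from ins import *
ins(('top',))"
```

```text
tcp a,b,z -118.16 0.9 0.0596 [1.800e+02 1.000e-02 1.331e+02] [ 0.7  0.8 -4. ] 109.48855519294739
top [(-138, 14, -14.6, -4.7, 84.0), (-48, 13, -14.5, -5.6, 82.0), (-33, 47, -14.1, 11.1, 86.6), (-18, 53, -13.9, 14.0, 87.4), (-3, 37, -19.0, 14.7, 85.6)]
  top near face b [-48.3  49.8]
  a ext [-144.1   -1.1]
```

carry_out([
  {"offset": [-8,0,0],"roll": 0},
  {"offset": [-16,0,0],"roll": 0},
  {"offset": [-24,0,0],"roll": 0},
  {"offset": [-32,0,0],"roll": 0},
  {"offset": [-38,0,0],"roll": 0},
  {"offset": [-43,0,0],"roll": 0},
  {"offset": [-43,0,0],"roll": 0},
])

```text
t: 17.47
position: [0.5818, 0.0708, 0.0597]
eef_rot: [180.0, 0.0, 133.1]
ft_force: [-0.4, -0.1, -4.1]
opening: 0.337
gripper_force: 109.5
```

```bash
python3 -c "
from ins import *
ins(('side',))"
```

```text
tcp a,b,z -74.73 1.02 0.0597 [1.7998e+02 3.0000e-02 1.3309e+02] [-0.4 -0.1 -4.1] 109.48728203773499
side [(-78, 19, -23.8, 18.3, 92.4), (-63, 54, -22.8, 17.7, 90.6), (-48, 37, -14.4, 7.3, 88.7), (-33, 34, -14.3, 13.8, 89.2)]
  top near face b [-48.4  51.3]
  a ext [-97.1 -20.6]
```

No side force, so it is sliding freely.

carry_out([
  {"offset": [-8,0,0],"roll": 0},
  {"offset": [-16,0,0],"roll": 0},
  {"offset": [-24,0,0],"roll": 0},
  {"offset": [-32,0,0],"roll": 0},
  {"offset": [-38,0,0],"roll": 0},
  {"offset": [-43,0,0],"roll": 0},
  {"offset": [-43,0,0],"roll": 0},
])

```text
t: 18.1
position: [0.6111, 0.0394, 0.0597]
eef_rot: [180.0, 0.0, 133.1]
ft_force: [-0.3, 0.3, -3.7]
opening: 0.335
gripper_force: 109.5
```

```bash
python3 -c "
from ins import *
ins(('side',))"
```

```text
tcp a,b,z -31.75 1.01 0.0597 [1.7999e+02 3.0000e-02 1.3310e+02] [-0.3  0.3 -3.7] 109.48796153068542
side [(-33, 24, -24.8, 18.7, 91.2), (-18, 29, -22.6, 20.1, 91.5)]
  top near face b [-48.3  52.5]
  a ext [-56.6 -18.2]
```

carry_out([
  {"offset": [0,0,0],"roll": 0},
  {"offset": [0,0,0],"roll": 0},
  {"offset": [0,0,0],"roll": 0},
  {"offset": [0,0,0],"roll": 0},
], gripper=60)

```text
t: 18.48
position: [0.6107, 0.0405, 0.0604]
eef_rot: [179.9, 0.1, 133.2]
ft_force: [-0.5, -0.1, 0.2]
opening: 0.705
gripper_force: 0.0
```

carry_out([
  {"offset": [20,0,0],"roll": 0},
  {"offset": [40,0,0],"roll": 0},
  {"offset": [58,0,0],"roll": 0},
  {"offset": [58,0,0],"roll": 0},
  {"offset": [58,0,0],"roll": 0},
])

```text
t: 18.9
position: [0.5705, 0.0831, 0.0599]
eef_rot: [180.0, 0.0, 133.2]
ft_force: [0.9, -0.8, 0.4]
opening: 0.702
gripper_force: 0.0
```

carry_out([
  {"offset": [0,-1,-3],"roll": 0},
  {"offset": [0,-1,-3],"roll": 0},
  {"offset": [0,-1,-3],"roll": 0},
  {"offset": [0,-1,-3],"roll": 0},
  {"offset": [0,-1,-3],"roll": 0},
  {"offset": [0,-1,-3],"roll": 0},
  {"offset": [0,-1,-3],"roll": 0},
  {"offset": [0,-1,-3],"roll": 0},
], gripper=0)

```text
t: 19.57
position: [0.5699, 0.0819, 0.0625]
eef_rot: [-180.0, -0.0, 133.1]
ft_force: [-0.7, -0.4, 0.0]
opening: -0.0
gripper_force: 0.0
```

```bash
python3 -c "
from ins import *
ins(('wrist','side'))
s=bot.get_state();print('advance',-50.3-(s['position'][:2]*1000-FB)@U,s['opening'])"
```

```text
tcp a,b,z -90.97 -0.08 0.0625 [-1.7999e+02 -1.0000e-02  1.3314e+02] [-0.7 -0.4  0. ] 0.0
wrist [(-108, 919, -7.3, 5.1, 92.9), (-93, 841, -14.2, 12.1, 93.0), (-63, 142, -3.3, 1.2, 84.4), (-48, 233, -3.9, 1.8, 84.5)]Traceback (most recent call last):
  File "<string>", line 3, in <module>
    ins(('wrist','side'))
    ~~~^^^^^^^^^^^^^^^^^^
  File "ins.py", line 12, in ins
    t=(d>0)&(z>100)&(z<125)&(a>2)&(a<40)&(abs(b)<60); print("  top near face b",np.percentile(b[t],[1,99]).round(1))
                                                                                ~~~~~~~~~~~~~^^^^^^^^^^^^^
    return _quantile_unchecked(
        a, q, axis, out, overwrite_input, method, keepdims, weights)
    return _ureduce(a,
                    func=_quantile_ureduce_func,
    ...<5 lines>...
                    overwrite_input=overwrite_input,
                    method=method)
    r = func(a, **kwargs)
    result = _quantile(arr,
                       quantiles=q,
    ...<2 lines>...
                       out=out,
                       weights=wgt)
    slices_having_nans = np.isnan(arr[-1, ...])
                                  ~~~^^^^^^^^^
IndexError: index -1 is out of bounds for axis 0 with size 0
```

carry_out([
  {"offset": [-12,0,0],"roll": 0},
  {"offset": [-20,0,0],"roll": 0},
  {"offset": [-26,0,0],"roll": 0},
  {"offset": [-31,0,0],"roll": 0},
  {"offset": [-35,0,0],"roll": 0},
  {"offset": [-38,0,0],"roll": 0},
  {"offset": [-39.5,0,0],"roll": 0},
  {"offset": [-39.5,0,0],"roll": 0},
])

```text
t: 20.28
position: [0.5972, 0.0528, 0.0626]
eef_rot: [180.0, 0.0, 133.1]
ft_force: [-0.7, -0.1, -0.1]
opening: -0.002
gripper_force: 0.0
```

carry_out([
  {"offset": [0,0,0],"roll": 0},
  {"offset": [0,0,0],"roll": 0},
  {"offset": [0,0,0],"roll": 0},
])

```text
t: 20.53
position: [0.5969, 0.0531, 0.0625]
eef_rot: [-180.0, 0.0, 133.2]
ft_force: [0.4, -0.2, -0.2]
opening: 0.002
gripper_force: 0.0
```

```bash
python3 -c "
from ins import *
ins(())
s=bot.get_state();print('advance',-50.3-(s['position'][:2]*1000-FB)@U,s['opening'])"
```

```text
tcp a,b,z -51.46 -0.05 0.0625 [-1.8000e+02  2.0000e-02  1.3316e+02] [ 0.4 -0.2 -0.2] 0.0
advance 1.1642184100919906 0.0015112291094795912
```

carry_out([
  {"offset": [10,0,0],"roll": 0},
  {"offset": [10,0,-40],"roll": 0},
  {"offset": [10,0,-80],"roll": 0},
  {"offset": [0,-20,-120],"roll": 0},
  {"offset": [0,-50,-125],"roll": 0},
  {"offset": [0,-65,-125],"roll": 0},
  {"offset": [0,-65,-125],"roll": 0},
  {"offset": [0,-65,-125],"roll": 0},
], gripper=85)

```text
t: 21.2
position: [0.5489, 0.0089, 0.1876]
eef_rot: [180.0, 0.0, 133.1]
ft_force: [-0.1, -0.1, 0.5]
opening: 0.992
gripper_force: 0.0
```

```bash
python3 -c "
from stub import *
stub(['wrist'],FA,'s7'); stub(['wrist'],FB)
q=bot.get_state()['position'][:2]*1000-FB; print(q@U,q@N,bot.get_state()['position'])
im=cv2.imread('pics/s7_wrist.png'); cv2.imwrite('pics/s7c.png',cv2.resize(im[120:340,60:410],(770,484),interpolation=cv2.INTER_CUBIC))
"
```

```text
wrist face 0.9 1703 topedge 0.5 stub 1485 a [-38.5 -38.2 -26.2] b [-13.8   2.7  15.6] z [59.2 84.6] ring 135 [-38.5 -38.2 -37.9]
wrist face 0.6 1729 topedge 0.1 stub 1548 a [-40.1 -39.8 -27. ] b [-15.7  -3.   13.4] z [59.3 84.5] ring 137 [-40.  -39.8 -39.5]
-52.15736908790888 -64.67572597249466 [0.54921108 0.00940834 0.18681968]
```

View pics/s7c.png

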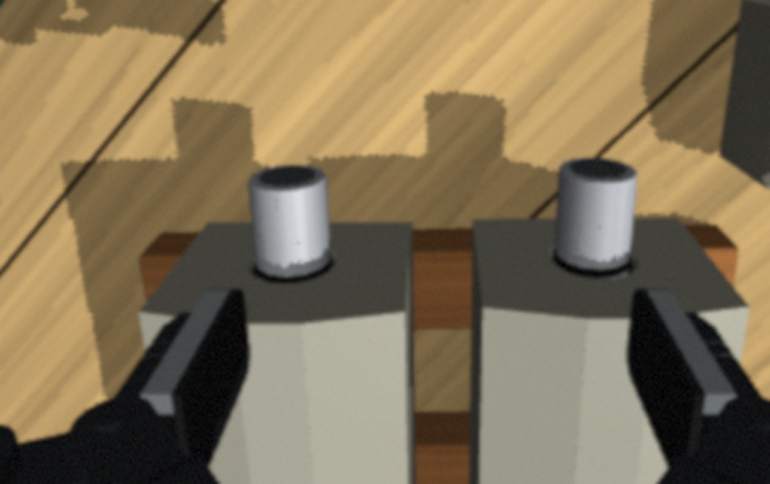

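```bash
python3 - <<'E'
from h import *
from cell import vision
I=vision.camera_info("top"); p,d=vision.camera("top"); C=cloud(d,I['intrinsics'],I['T']); z=C[...,2]
m=((d>0)&(C[...,0]>.3)&(C[...,0]<.85)&(abs(C[...,1])<.45)&(z>.008)&(z<.098)).astype(np.uint8)
k,L,S,ce=cv2.connectedComponentsWithStats(m,connectivity=4)
for i in range(1,k):
    if S[i,4]>150: print(ce[i].round(0),S[i,4],*rect(C[L==i]))
E
```

```text
[310. 135.] 193 [ 697.  -138.5] [82.6 21.2] -46.8
[217. 147.] 484 [668.2 136.3] [78.9 59.3] -46.1
[152. 163.] 1075 [614.4 308.4] [255.2  88.6] 83.6
[343. 170.] 199 [ 600.1 -235.4] [44.4 33.9] -44.9
[410. 201.] 459 [ 495.7 -413.9] [156.5  72. ] -0.0
[315. 197.] 214 [ 517.2 -148.8] [45.  37.3] -45.3
[131. 205.] 375 [495.8 406.8] [86.3 47.4] 85.5
[218. 233.] 172 [408.3 129.9] [53.1 40.3] 35.8
[354. 242.] 609 [ 385.4 -260. ] [162.2  31.7] 75.0
[295. 253.] 334 [352.7 -87. ] [92.6 31.1] 87.4
```

The last crop shows both rings as dark seams level with the faces, at (291,268) for A and (594,262) for B. The tails are 39 mm and 40.4 mm out. I compare the tools' blobs with the first picture and hand in if they have not moved.

```bash
python3 - <<'E'
from h import *
from cell import vision,workorder
p0,d0,K,T=load("pics/top0.npz"); p,d=vision.camera("top"); ok=True
for nm,(x0,x1,y0,y1) in dict(hammer=(.52,.72,.17,.45),chisel=(.46,.53,.35,.47),square=(.38,.62,-.5,-.24+-.03)).items():
    c=[]
    for D in(d0,d):
        C=cloud(D,K,T); m=(D>0)&(C[...,0]>x0)&(C[...,0]<x1)&(C[...,1]>y0)&(C[...,1]<y1)&(C[...,2]>.008)&(C[...,2]<.06); c.append(C[m].mean(0)*1000)
    e=np.abs(c[1]-c[0])[:2].max(); print(nm,e.round(2)); ok&=e<3
if ok: print(workorder.job_done())
E
```

```text
hammer 2.42
chisel 0.25
square 1.17
the job is handed in; nothing more can be done
None
```

Both dowels are in, nose first, with their rings level with the faces to within about 1 mm. The waste block stands on the bench about 29 mm clear of the next stones' strip; the chisel and square read unmoved, the hammer within 2.4 mm (I never touched it, so I take that as measuring noise), and the job is handed in.

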